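# Turn the top leaf of the counter menu binder

## Task

The top leaf of the ring-bound menu binder on the counter is standing ajar on the right. Push it over its rings with your closed fingertips, without flinging it, and press it down until it lies flat on the left; never take the leaf between the fingers, leave the leaf beneath it lying on the right, and do not disturb the tin, the order clip or the marker beside it.

Things in the scene. Friction and masses are not known exactly. Their poses are not given: they have to be found in the camera images.
- stand: The menu binder, fixed to the counter: black base 170 (its x) x 284 (its y) x 12 mm high, carrying piles of leaves either side of a steel ring rail (right pile top 21 mm, left pile top 28 mm above the counter). Origin: centre of its underside. x runs along the spine, away from the robot; y points left, where the leaf must go; the leaf starts on the right, -y. Yaw varies +-0.35 rad.
- spine (a point): Middle of the hinge line about which both leaves turn, 31 mm above the counter (stand frame 0, 0, 31 mm). The hinge line is the stand's x axis direction. The wire rings reach 15 mm from it and do not get in the way.
- top_leaf (a joint): Top leaf's angle, rad: 0 flat on the right, 1.57 upright, 3.14 flat on the left; starts ajar at 0.45 to 0.8. White plastic plate 4 mm thick, 150 mm along the spine, 6 to 130 mm from the hinge line; a 36 mm wide tab sticks out 13 mm more, centred 45 mm to stand +x. About 0.1 kg; stiff hinge (0.15 N m friction): it stays where left, 1 to 3 N at the free edge moves it.
- under_leaf (a joint): Angle of the leaf beneath: the same kind of leaf on the same hinge line, lying flat on the right pile at 0, its upper face 27 mm above the counter; its tab is 45 mm toward the stand's -x. To be left lying.
- leaf_mid (a point): Centre of the top leaf's plate, 68 mm from the hinge line, half-way through its thickness; moves with the leaf. Its axes are the stand's when the leaf is at 0: x along the spine, -y toward the free edge, z normal to the leaf (the side that faces up at 0).
- leaf_edge (a point): Middle of the top leaf's straight free edge, 130 mm from the hinge line; moves with the leaf.
- milk_tin_mid (a point): Centre of a loose low round tin can, 75 mm across, 58 mm high, standing just left of the binder, nearer the robot than the clip. Not to be disturbed.
- cash_clip_mid (a point): Centre of a loose black order clip, 26 x 48 x 35 mm, just left of the binder. Not to be disturbed.
- marker_1_mid (a point): Centre of a loose green and white marker, 17 x 135 x 16 mm, lying just right of the binder, along its right edge (175 mm from the spine). Not to be disturbed.

How it is judged (in metres and radians):
On the way, in this order (a step that is already met when the one before it is completed fails the run):
1. the top leaf is pushed past upright (value of joint top_leaf above 1.6 rad), for 0.02 s.
2. the top leaf lies flat on the left (value of joint top_leaf above 3 rad), for 0.2 s.
At the end, for the whole second after the job is handed in: The top leaf lies at rest on the left within 0.14 rad (8 degrees) of flat, the leaf beneath still lies on the right (within 0.1 rad of flat), and the tin, clip and marker are within 20 mm of where they stood (value of joint top_leaf above 3 rad and velocity of joint top_leaf between -0.05 and 0.05 rad/s and value of joint under_leaf below 0.1 rad and distance of each of milk_tin_mid, cash_clip_mid, marker_1_mid from where it was at the start of the episode below 0.02 m); the robot touches nothing.
It fails at once if the leaf beneath is raised by more than 0.25 rad (value of joint under_leaf above 0.25 rad).
It fails at once if the top leaf is flung (faster than 6 rad/s) (velocity of joint top_leaf above 6 rad/s).
It fails at once if the top leaf is taken between the fingers (z of the grasp point in the frame of leaf_mid between -0.003 and 0.003 m and y of the grasp point in the frame of leaf_mid between -0.074 and 0.062 m and x of the grasp point in the frame of leaf_mid between -0.075 and 0.075 m).
It fails at once if the tin, the clip or the marker is moved more than 20 mm or lifted (distance of any of milk_tin_mid, cash_clip_mid, marker_1_mid from where it was at the start of the episode above 0.02 m).
It also fails if it takes over 51 s, if anything falls off the work surface, if the arm or the gripper's body presses on something with over 40 N, if the wrist force passes 120 N, or if a joint passes its speed limit or range.

## Robot

A 6-joint arm with a two-finger parallel gripper is mounted at the origin on a cart in front of the work surface, level with it; the furniture and walls round the work are solid. World frame = base frame: x ahead of the robot, y to its left, z up, the work surface at z = 0. Lengths are in mm, angles in rad, forces in N, time in s.
With the tool pointing down it reaches from about 275 to 750 mm from the base axis. Payload 10.2 kg.
Tool frame: the origin (TCP) lies on the centre line of the jaws, within the pads' length; the fingertips stand 17 mm ahead of it and the grasp point (between the pads) lies 2 mm behind it; z points along the fingers, y is the line along which they close (so a half turn about z gives the same grasp; the last joint's range is limited). The gripper opens to 85 mm and grips with 20 to 120 N. Pads are 22 mm wide; open, the fingers measure 114 mm over their backs; the gripper's body (76 mm by 85 mm) begins 54 mm behind the grasp point. The pads swing forward as they close: fully open they stand 13 mm farther back than shut.
Start: joints at [-1.434, 0.313, 1.498, -0, 1.331, -0.223], TCP at [184.833, -491.394, 248.294] pointing down, gripper open.
Joint ranges: [-2.94, 2.94], [-0.97, 2.17], [0.19, 2.56], [-1.23, 4.37], [0.02, 3.11], [-2.88, 2.88]. Speed limits (rad/s): [2.39, 2.39, 3.01, 3.14, 3.14, 3.14].

## Interface

Orientations are given as a unit quaternion [w, x, y, z].
In Python, from rig import ctrl gives the robot as it stands. The module is installed in compiled form; this text tells all that it offers.
- The arm moves only by the shell command python3 -m jog 'ROWS' [FORCE]. ROWS is JSON, a list of rows, each an object with "delta_pos": the shift along the world's x, y, z in mm, a list of three; "angular": the turn, a rotation vector about the world's x, y, z in rad, a list of three; "fingers": the opening, from 0 (shut) to 1 (fully open). In form: [{"delta_pos": [tx, ty, tz], "angular": [rx, ry, rz], "fingers": fingers}, ...]. A call has 1 to 10 rows; each row is the pose to reach, as a shift and turn from the pose commanded when the call began; what a row does not reach only later rows make up. A row lasts 1/8 s, in which the tool goes at most 62.5 mm and 10.7 degrees, less where a joint would pass 70% of its speed; a pose out of reach is approached as far as the arm can. A call with a gripper value outside its range is refused whole. The fingers move at their own pace and stop on an object; FORCE is the grip in N (left out, the last holds). Time passes only in rows, so rows that repeat a pose let the fingers close. It gives the time, the measured TCP pose, the force, the opening and the grip force at its end, in the units of the state.
- ctrl.sense(): the state, without advancing time (a new reading comes with each control period).
- ctrl.capture(name): name is "side" or "top"; returns a dict with "pixels" (480x640x3 uint8, blue, green, red), "fx", "fy", "cx", "cy" (pixels), "R" (3x3) and "t" (3): a world point X has camera coordinates R X + t. Camera axes: x right, y down, z forward; pixel columns grow to the right and rows downward; lengths in mm; the calibration is good to about 2 mm. A picture is of the moment at which its call begins. There is no depth.
- ctrl.finish_job(): hands the job in; it is judged then, once.
The state is a dict: "time_s": time; "joints": joint angles; "dq": joint speeds; "tau": joint torques, N m; "eef_pos": TCP position; "ee_rot": TCP orientation; "force": force on the tool from outside, world axes, zero at the start; "wrist_torque": the same for the moment, N m; "grip_width": opening from 0.0 (shut) to 1.0 (fully open); "grip_force": force on a finger pad.
Only numpy, scipy, OpenCV 4.12 (cv2) and the standard library are available. Lean on these libraries where they do the work, as an engineer would, in place of code of your own. Each camera call takes 0.05 s, during which the arm holds its last target. There are 200 camera calls.

## Working session

There is one attempt and no reset: what is moved stays moved. The work goes in short steps, Python scripts to look and compute and a shell command to move; the robot and the scene stay as the last step left them, time stands still between calls to the robot, and variables do not carry over. Pictures are saved under pics/ and viewed, at most 10 in all, crops included, and the job is handed in when it is done.

```bash
mkdir -p pics
python3 - <<'E'
from rig import ctrl
import cv2,json
s=ctrl.sense();print(s['time_s'],s['eef_pos'],s['ee_rot'])
for n in("top","side"):
    c=ctrl.capture(n);cv2.imwrite(f"pics/{n}0.png",c["pixels"])
    print(n,{k:(v.tolist() if hasattr(v,'tolist') else v) for k,v in c.items() if k!="pixels"})
E
```

```text
0.0 [ 184.80377041 -491.14177517  247.71739867] [-6.54729148e-04  9.83861686e-01  1.78929464e-01  2.78565276e-05]
top {'fx': 529.1721852212626, 'fy': 529.1721852212626, 'cx': 324.8520811419311, 'cy': 244.2722098058055, 'R': [[-0.011935967780360612, -0.9998761981745945, 0.010252853118292906], [-0.98271051853502, 0.00983519659433459, -0.18488727827674664], [0.1847635500681305, -0.01228239520085088, -0.9827062497686436]], 't': [52.68707184202985, 503.9606731462318, 1022.1477949293675]}
side {'fx': 491.36835909123334, 'fy': 491.36835909123334, 'cx': 307.01088241768844, 'cy': 234.57772747752128, 'R': [[-0.9676696783495271, -0.25200597110656103, 0.01041076988325295], [-0.14109319052952757, 0.5066423598352962, -0.850532909890453], [0.2090648348936792, -0.8245037960780784, -0.5258187758759829]], 't': [504.79494891434393, 87.34191361473498, 874.9479042843009]}
```

View pics/top0.png

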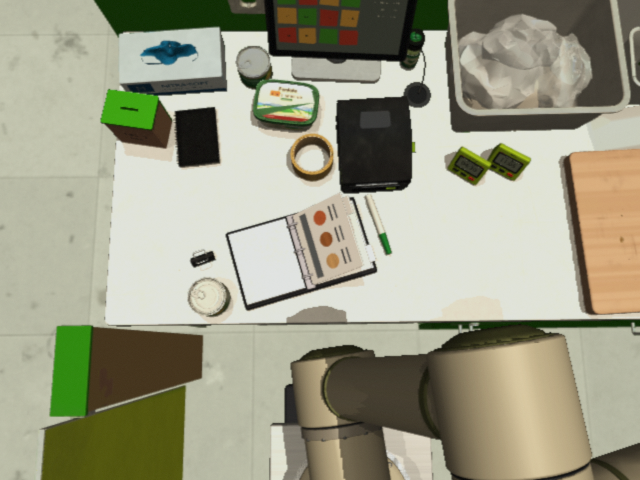

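View pics/side0.png

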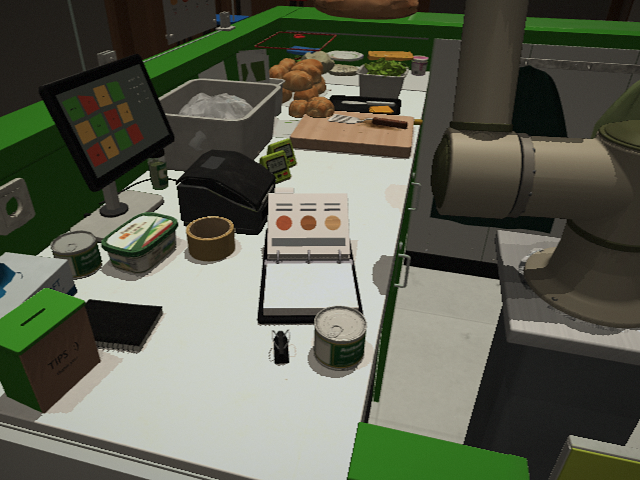

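The top view shows the binder with base corners near (228,233), (247,307), (375,270) and the leaf ajar on the right. The tin is at (208,295), the clip at (203,258) and the marker at (378,225). I'll zoom in on both views for accuracy.

Run:
```python
import cv2
a=cv2.imread("pics/top0.png")[180:320,180:400];cv2.imwrite("pics/topc.png",cv2.resize(a,None,fx=3.6,fy=3.6,interpolation=cv2.INTER_CUBIC))
a=cv2.imread("pics/side0.png")[180:375,240:400];cv2.imwrite("pics/sidec.png",cv2.resize(a,None,fx=3,fy=3,interpolation=cv2.INTER_CUBIC))
```

```text
(no output)
```

View pics/topc.png

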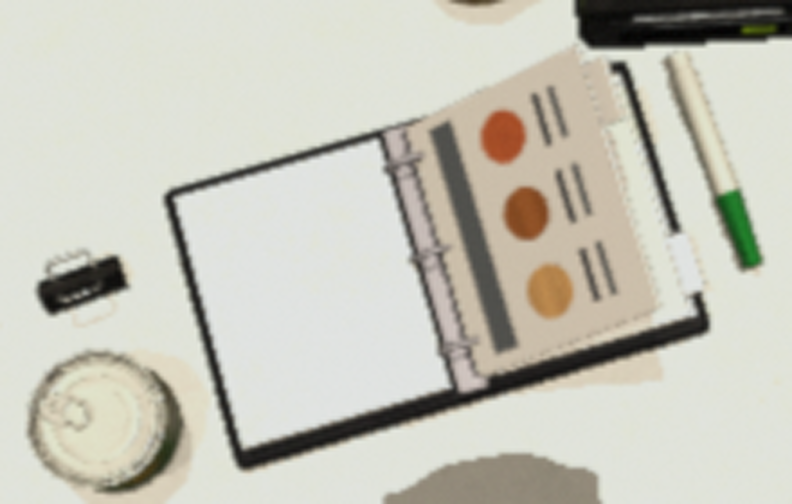

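View pics/sidec.png

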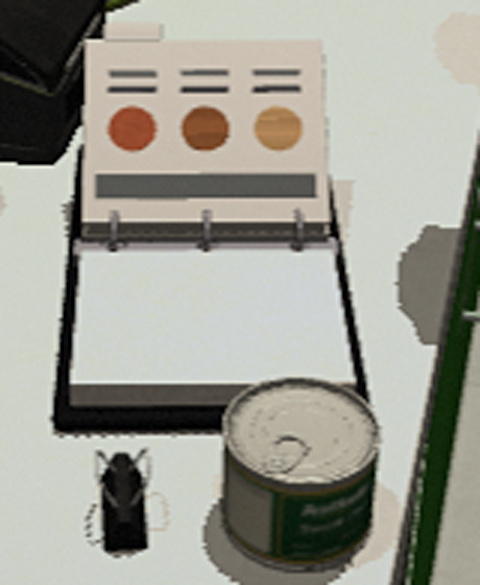

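```bash
cat > h.py <<'E'
import numpy as np
from rig import ctrl
from scipy.optimize import least_squares
def proj(c,X):
    p=np.asarray(X)@np.array(c["R"]).T+c["t"]; return np.c_[c["fx"]*p[:,0]/p[:,2]+c["cx"],c["fy"]*p[:,1]/p[:,2]+c["cy"]]
def S2W(p,P):
    c,s=np.cos(p[2]),np.sin(p[2]); P=np.asarray(P,float)
    return np.c_[p[0]+c*P[:,0]-s*P[:,1],p[1]+s*P[:,0]+c*P[:,1],P[:,2]]
def leaf(th,x,r,n=0): # stand coords; n along leaf normal
    return [x,-r*np.cos(th)+n*np.sin(th),31+r*np.sin(th)+n*np.cos(th)]
def unproj(c,u,z):
    d=np.array(c["R"]).T@[(u[0]-c["cx"])/c["fx"],(u[1]-c["cy"])/c["fy"],1]; o=-np.array(c["R"]).T@c["t"]
    return o+d*(z-o[2])/d[2]
E
python3 - <<'E'
from h import *
t=ctrl.capture("top");s=ctrl.capture("side")
B=[[85,142,12],[-85,142,12],[-85,-142,12],[85,-142,12]]
bt=[[226.4,233.6],[246.7,306.4],[376.1,268.3],[353.6,197.5]]
lt=[[341.1,192.5],[363.3,265.6]]; ls=[[268.3,193.3],[347.7,193.3]]
def f(p):
    L=S2W(p,[leaf(p[3],75,130),leaf(p[3],-75,130)])
    return np.r_[(proj(t,S2W(p,B))-bt).ravel(),(proj(t,L)-lt).ravel(),(proj(s,L)-ls).ravel()]
r=least_squares(f,[400,0,0.25,0.6]);print(r.x.round(3),r.fun.round(1))
for n,u,z in(("tin",(207,292),58),("clip",(203,259),20),("marker far",(368,197),10),("marker near",(388,252),10)):print(n,unproj(t,u,z).round())
np.save("p.npy",r.x)
E
```

```text
[4.96086e+02 9.68570e+01 2.70000e-01 6.13000e-01] [-1.9 -2.  -1.8  3.7  2.   3.5  0.8 -2.   0.4 -0.7  0.6 -0.3 -0.9 -0.6
 -1.4 -0.5]
tin [410. 279.  58.]
clip [481. 298.  20.]
marker far [613. -46.  10.]
marker near [494. -85.  10.]
```

```bash
cat >> h.py <<'E'
from scipy.spatial.transform import Rotation as Ro
def plan(wps,x=-20):
    """wps: (y,z of fingertip in stand frame, tilt deg); prints delta from current sensed pose"""
    p=np.load("p.npy"); s=ctrl.sense(); w,a,b,c=s["ee_rot"]; R0=Ro.from_quat([a,b,c,w])
    for y,z,t in wps:
        R=Ro.from_rotvec([0,0,p[2]])*Ro.from_rotvec([np.radians(t),0,0])*Ro.from_rotvec([np.pi,0,0])
        tcp=S2W(p,[[x,y,z]])[0]-17*R.apply([0,0,1])
        print((tcp-s["eef_pos"]).round(0),(R*R0.inv()).as_rotvec().round(3))
def lp(th,r,n): q=leaf(th,0,r,-n); return q[1],q[2]
E
python3 - <<'E'
from h import *
t=ctrl.capture("top");s=ctrl.capture("side")
B=[[85,142,12],[-85,142,12],[-85,-142,12],[85,-142,12]]
bt=[[226.4,233],[246.7,308.9],[376.1,271.3],[353.6,197]]
lt=[[341.1,192.5],[363.3,265.6]]; ls=[[268.3,193.3],[347.7,193.3]]
def f(p):
    L=S2W(p,[leaf(p[3],75,130),leaf(p[3],-75,130)])
    return np.r_[(proj(t,S2W(p,B))-bt).ravel(),(proj(t,L)-lt).ravel(),(proj(s,L)-ls).ravel()]
r=least_squares(f,[400,0,0.25,0.6]);print(r.x.round(3),r.fun.round(1));np.save("p.npy",r.x)
plan([(-180,190,40),(-155,80,40),(-115,78,40)])
E
```

```text
[4.94948e+02 9.69290e+01 2.70000e-01 6.14000e-01] [-2.  -0.8 -1.8  1.8  2.   1.   0.8 -1.   0.3 -0.1  0.6  0.3 -0.4 -0.6
 -0.8 -0.4]
[342. 399. -45.] [ 0.664  0.216 -0.086]
[ 335.  423. -155.] [ 0.664  0.216 -0.086]
[ 324.  462. -157.] [ 0.664  0.216 -0.086]
```

```bash
python3 -m jog '[{"delta_pos":[40,46,0],"angular":[0.08,0.03,-0.01],"fingers":0},{"delta_pos":[80,92,0],"angular":[0.17,0.05,-0.02],"fingers":0},{"delta_pos":[120,138,0],"angular":[0.25,0.08,-0.03],"fingers":0},{"delta_pos":[160,184,-5],"angular":[0.33,0.11,-0.04],"fingers":0},{"delta_pos":[200,230,-10],"angular":[0.42,0.13,-0.05],"fingers":0},{"delta_pos":[240,276,-20],"angular":[0.5,0.16,-0.06],"fingers":0},{"delta_pos":[280,322,-30],"angular":[0.58,0.19,-0.075],"fingers":0},{"delta_pos":[320,368,-40],"angular":[0.664,0.216,-0.086],"fingers":0},{"delta_pos":[342,399,-45],"angular":[0.664,0.216,-0.086],"fingers":0},{"delta_pos":[342,399,-45],"angular":[0.664,0.216,-0.086],"fingers":0}]' 30
python3 - <<'E'
from h import *
plan([(-180,190,40),(-155,80,40),(-115,78,40)])
E
```

```text
time_s: 1.55
eef_pos: [527.3, -90.5, 202.6]
ee_rot: [-0.339, 0.931, 0.128, -0.047]
force: [-0.9, -1.0, -0.1]
grip_width: 0.0
grip_force: 0.0
[-1. -2.  0.] [-0.001 -0.001 -0.003]
[  -7.   22. -110.] [-0.001 -0.001 -0.003]
[ -18.   61. -112.] [-0.001 -0.001 -0.003]
```

```bash
python3 -m jog '[{"delta_pos":[-1,3,-30],"angular":[0,0,0],"fingers":0},{"delta_pos":[-3,10,-60],"angular":[0,0,0],"fingers":0},{"delta_pos":[-5,16,-90],"angular":[0,0,0],"fingers":0},{"delta_pos":[-7,22,-110],"angular":[0,0,0],"fingers":0},{"delta_pos":[-7,22,-110],"angular":[0,0,0],"fingers":0}]'
python3 - <<'E'
from h import *
import cv2
a=ctrl.capture("top")["pixels"][150:350,150:450];b=ctrl.capture("side")["pixels"][130:330,200:440]
cv2.imwrite("pics/a.png",np.hstack([cv2.resize(a,None,fx=1.4,fy=1.4),cv2.resize(b,None,fx=1.4,fy=1.4)]))
plan([(-155,80,40),(-115,78,40)])
E
```

```text
time_s: 2.17
eef_pos: [519.0, -70.8, 92.7]
ee_rot: [-0.339, 0.931, 0.126, -0.047]
force: [-0.9, -0.3, 0.5]
grip_width: 0.003
grip_force: 0.0
[-0.  3. -1.] [0.001 0.001 0.001]
[-11.  42.  -3.] [0.001 0.001 0.001]
```

View pics/a.png

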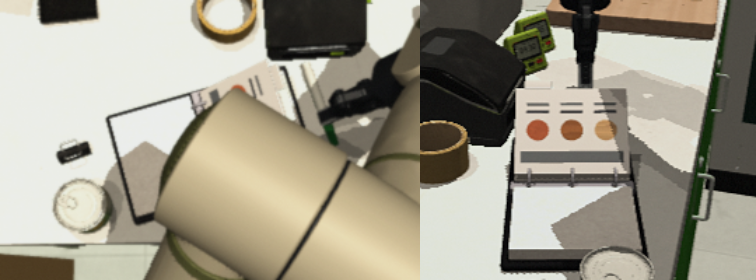

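The top view shows the finger right of the binder at about (340,110). In the side view its tip is hidden behind the leaf's edge, with nothing touched. Next I'll push.

Run:
```python
from h import *
plan([(-135,79,40),(-115,78,40)]+[(*lp(th,105,13),40) for th in np.arange(.6,1.31,.1)])
```

```text
[-5. 22. -2.] [0.001 0.001 0.001]
[-11.  42.  -3.] [0.001 0.001 0.001]
[-16.  62.  -2.] [0.001 0.001 0.001]
[-18.  67.   8.] [0.001 0.001 0.001]
[-19.  73.  16.] [0.001 0.001 0.001]
[-21.  80.  24.] [0.001 0.001 0.001]
[-23.  87.  31.] [0.001 0.001 0.001]
[-26.  95.  38.] [0.001 0.001 0.001]
[-28. 104.  43.] [0.001 0.001 0.001]
[-31. 113.  48.] [0.001 0.001 0.001]
```

```bash
python3 -m jog '[{"delta_pos":[-5,22,-2],"angular":[0,0,0],"fingers":0},{"delta_pos":[-11,42,-3],"angular":[0,0,0],"fingers":0},{"delta_pos":[-16,60,-2],"angular":[0,0,0],"fingers":0},{"delta_pos":[-18,67,8],"angular":[0,0,0],"fingers":0},{"delta_pos":[-19,73,16],"angular":[0,0,0],"fingers":0},{"delta_pos":[-21,80,24],"angular":[0,0,0],"fingers":0},{"delta_pos":[-23,87,31],"angular":[0,0,0],"fingers":0},{"delta_pos":[-26,95,38],"angular":[0,0,0],"fingers":0}]'
python3 - <<'E'
from h import *
import cv2
b=ctrl.capture("side")["pixels"][100:340,200:440]
cv2.imwrite("pics/b.png",cv2.resize(b,None,fx=2,fy=2))
plan([(*lp(th,105,13),t) for th,t in zip(np.arange(1.1,2.01,.1),[40,35,30,25,20,15,10,5,0,0])])
E
```

```text
time_s: 3.28
eef_pos: [493.8, 25.0, 131.8]
ee_rot: [-0.339, 0.931, 0.126, -0.046]
force: [2.0, -0.5, -1.9]
grip_width: 0.002
grip_force: 0.8
[ 1. -2. -1.] [-0.     0.001 -0.   ]
[-2.  8.  6.] [-0.084 -0.022 -0.   ]
[-5. 18. 11.] [-0.168 -0.046 -0.   ]
[-8. 29. 15.] [-0.252 -0.069 -0.   ]
[-11.  41.  18.] [-0.336 -0.092 -0.   ]
[-14.  52.  20.] [-0.421 -0.116 -0.001]
[-17.  64.  21.] [-0.505 -0.139 -0.001]
[-21.  75.  21.] [-0.589 -0.162 -0.001]
[-24.  87.  19.] [-0.673 -0.186 -0.001]
[-26.  97.  16.] [-0.673 -0.186 -0.001]
```

View pics/b.png

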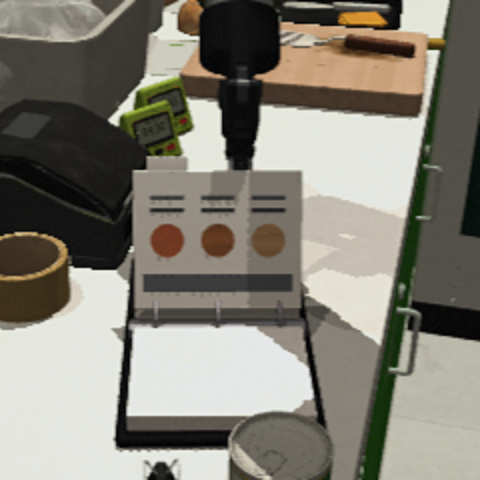

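The leaf has risen to about 1 rad with the finger behind its edge at about (237,165), and the under leaf is still down. I'll carry on past upright.

```bash
python3 -m jog '[{"delta_pos":[-2,8,6],"angular":[-0.084,-0.023,0],"fingers":0},{"delta_pos":[-5,18,11],"angular":[-0.168,-0.046,0],"fingers":0},{"delta_pos":[-8,29,15],"angular":[-0.252,-0.069,0],"fingers":0},{"delta_pos":[-11,41,18],"angular":[-0.336,-0.092,0],"fingers":0},{"delta_pos":[-14,52,20],"angular":[-0.421,-0.116,0],"fingers":0},{"delta_pos":[-17,64,21],"angular":[-0.505,-0.139,0],"fingers":0},{"delta_pos":[-21,75,21],"angular":[-0.589,-0.162,0],"fingers":0},{"delta_pos":[-24,87,19],"angular":[-0.673,-0.186,0],"fingers":0},{"delta_pos":[-26,97,16],"angular":[-0.673,-0.186,0],"fingers":0}]'
python3 - <<'E'
from h import *
import cv2
b=ctrl.capture("side")["pixels"][100:340,200:440]
cv2.imwrite("pics/c.png",cv2.resize(b,None,fx=2,fy=2))
plan([(*lp(th,r,n),0) for th,r,n in zip(np.arange(2.0,2.91,.1),np.linspace(105,100,10),np.linspace(12,4,10))])
E
```

```text
time_s: 4.45
eef_pos: [467.2, 122.9, 147.4]
ee_rot: [-0.0, 0.991, 0.136, -0.0]
force: [-1.5, -1.5, -1.0]
grip_width: -0.0
grip_force: 0.5
[-0. -0.  2.] [-0.002 -0.001 -0.001]
[-3. 10. -3.] [-0.002 -0.001 -0.001]
[-5. 19. -9.] [-0.002 -0.001 -0.001]
[ -8.  28. -16.] [-0.002 -0.001 -0.001]
[-10.  36. -23.] [-0.002 -0.001 -0.001]
[-12.  43. -32.] [-0.002 -0.001 -0.001]
[-14.  49. -41.] [-0.002 -0.001 -0.001]
[-15.  54. -50.] [-0.002 -0.001 -0.001]
[-16.  58. -61.] [-0.002 -0.001 -0.001]
[-17.  61. -71.] [-0.002 -0.001 -0.001]
```

View pics/c.png

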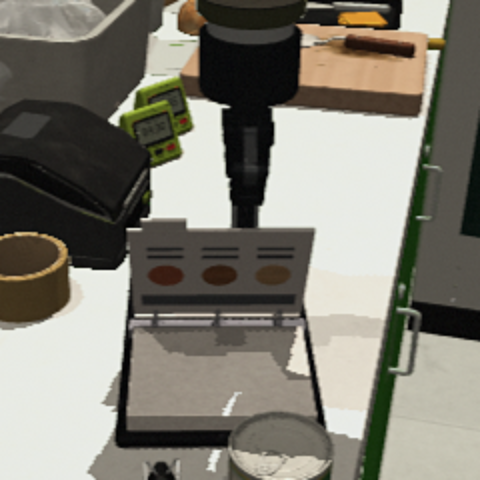

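The leaf now leans left past upright, at about 1.9 rad, with the fingertip behind it at about (245,220). I'll keep pushing it down.

```bash
python3 -m jog '[{"delta_pos":[-3,10,-3],"angular":[0,0,0],"fingers":0},{"delta_pos":[-5,19,-9],"angular":[0,0,0],"fingers":0},{"delta_pos":[-8,28,-16],"angular":[0,0,0],"fingers":0},{"delta_pos":[-10,36,-23],"angular":[0,0,0],"fingers":0},{"delta_pos":[-12,43,-32],"angular":[0,0,0],"fingers":0},{"delta_pos":[-14,49,-41],"angular":[0,0,0],"fingers":0},{"delta_pos":[-15,54,-50],"angular":[0,0,0],"fingers":0},{"delta_pos":[-16,58,-61],"angular":[0,0,0],"fingers":0},{"delta_pos":[-17,61,-71],"angular":[0,0,0],"fingers":0},{"delta_pos":[-17,61,-71],"angular":[0,0,0],"fingers":0}]'
python3 - <<'E'
from h import *
plan([(100,45,0),(100,38,0),(100,34,0),(100,31,0)])
E
```

```text
time_s: 5.75
eef_pos: [450.4, 182.6, 75.4]
ee_rot: [0.0, 0.991, 0.135, -0.001]
force: [-0.2, -0.0, -0.4]
grip_width: 0.0
grip_force: 0.0
[ -1.   5. -13.] [ 0.    -0.002  0.   ]
[ -1.   5. -20.] [ 0.    -0.002  0.   ]
[ -1.   5. -24.] [ 0.    -0.002  0.   ]
[ -1.   5. -27.] [ 0.    -0.002  0.   ]
```

```bash
python3 -m jog '[{"delta_pos":[-1,4,-8],"angular":[0,0,0],"fingers":0},{"delta_pos":[-1,5,-14],"angular":[0,0,0],"fingers":0},{"delta_pos":[-1,5,-20],"angular":[0,0,0],"fingers":0},{"delta_pos":[-1,5,-24],"angular":[0,0,0],"fingers":0},{"delta_pos":[-1,5,-25],"angular":[0,0,0],"fingers":0},{"delta_pos":[-1,5,-25],"angular":[0,0,0],"fingers":0}]'
```

```text
time_s: 6.5
eef_pos: [449.8, 187.5, 51.3]
ee_rot: [0.0, 0.991, 0.135, -0.0]
force: [-0.2, -0.7, -0.7]
grip_width: 0.001
grip_force: 0.0
```

```bash
python3 -m jog '[{"delta_pos":[0,0,-1],"angular":[0,0,0],"fingers":0},{"delta_pos":[0,0,-2],"angular":[0,0,0],"fingers":0},{"delta_pos":[0,0,-3],"angular":[0,0,0],"fingers":0},{"delta_pos":[0,0,-3],"angular":[0,0,0],"fingers":0},{"delta_pos":[0,0,-3],"angular":[0,0,0],"fingers":0}]'
```

```text
time_s: 7.12
eef_pos: [450.0, 187.6, 49.7]
ee_rot: [0.0, 0.991, 0.135, 0.0]
force: [-5.8, -1.5, 19.2]
grip_width: -0.003
grip_force: 9.5
```

Contact is firm, at 19 N with the tip at about 33 mm, so the leaf is flat. I'll retreat straight up and check.

```bash
python3 -m jog '[{"delta_pos":[0,0,0],"angular":[0,0,0],"fingers":0},{"delta_pos":[0,0,20],"angular":[0,0,0],"fingers":0},{"delta_pos":[0,0,60],"angular":[0,0,0],"fingers":0},{"delta_pos":[0,0,110],"angular":[0,0,0],"fingers":0},{"delta_pos":[0,-40,140],"angular":[0,0,0],"fingers":0},{"delta_pos":[0,-90,150],"angular":[0,0,0],"fingers":0},{"delta_pos":[0,-140,150],"angular":[0,0,0],"fingers":0},{"delta_pos":[0,-190,150],"angular":[0,0,0],"fingers":0},{"delta_pos":[0,-240,150],"angular":[0,0,0],"fingers":0},{"delta_pos":[0,-240,150],"angular":[0,0,0],"fingers":0}]'
python3 - <<'E'
from h import *
import cv2
a=ctrl.capture("top")["pixels"][150:350,150:450];b=ctrl.capture("side")["pixels"][150:390,200:440]
cv2.imwrite("pics/d.png",np.hstack([cv2.resize(a,(400,267)),cv2.resize(b,(400,400))[60:327]]))
s=ctrl.capture("side");p=np.load("p.npy")
print([(th,(((proj(s,S2W(p,[leaf(th,75,130),leaf(th,-75,130)]))-[200,150])*400/240-[0,60])+[400,0]).round().tolist()) for th in (2.9,3.0,3.14)])
E
```

```text
time_s: 8.38
eef_pos: [449.8, -54.9, 198.3]
ee_rot: [0.0, 0.991, 0.132, 0.0]
force: [-0.2, 0.1, -0.1]
grip_width: -0.0
grip_force: 0.0
[(2.9, [[502.0, 168.0], [664.0, 167.0]]), (3.0, [[502.0, 180.0], [663.0, 180.0]]), (3.14, [[503.0, 196.0], [662.0, 196.0]])]
```

View pics/d.png

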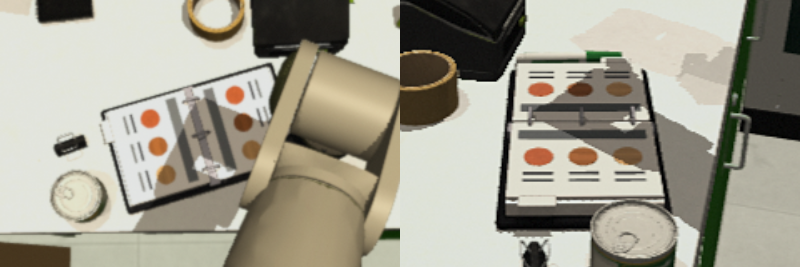

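The leaf's free edge sits at about row 196, which matches the prediction for flat on the left. The under leaf is down, and the tin, clip and marker haven't moved. I'll hand it in.

```bash
python3 -c "
from rig import ctrl
print(ctrl.finish_job())"
```

```text
the job is handed in; nothing more can be done
None
```

I pushed the top leaf over its rings, pressed it flat on the left and handed the job in; in the last pictures the under leaf still lay on the right and the tin, clip and marker had not moved, but the hand-in returned no verdict.

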